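Pack the pressure-cooker spares

ROBOT

A 7-joint arm with a two-finger parallel gripper is mounted at the origin on the work surface. World frame = base frame: x ahead of the robot, y to its left, z up, the work surface at z = 0. Lengths are in m, angles in rad, forces in N, time in s.
With the tool pointing down it reaches from about 0.425 to 1.025 m from the base axis. Payload 9.4 kg.
Tool frame: the origin (TCP) lies midway between the tips of the shut fingers; the grasp point (between the pads) lies 19 mm behind it (arm.tcp_to_grasp is the distance from the TCP to the grasp point, in m); z points along the fingers, y is the line along which they close (so a half turn about z gives the same grasp; the last joint's range is limited). The gripper opens to 93 mm and grips with 3 to 60 N. Pads are 15 mm wide; open, the fingers measure 128 mm over their backs; the gripper's body (75 mm by 188 mm) begins 65 mm behind the grasp point.
Start: joints at [-1.384, 0.599, -0.003, 1.599, 0.002, 0.943, -0.08], TCP at [0.189, 0.7, 0.219] pointing down, gripper open.
Joint ranges: [-2.57, 2.57], [-0.35, 1.97], [-1.29, 1.29], [0.11, 2.56], [-1.05, 4.19], [0.11, 1.86], [-2.63, 2.63]. Speed limits (rad/s): [2.22, 2.22, 3.01, 3.01, 3.14, 3.14, 3.14].

INTERFACE

Orientations are given as a rotation vector (axis times angle).
In Python, from plant import arm, viewer, job gives the robot as it stands. The module is installed in compiled form; this text tells all that it offers.
- The arm moves only by the tool play_rows, never from a script. Its argument "steps" is a list of rows, each a list of 7 numbers: the turn, a rotation vector about the world's x, y, z in rad, then the shift along the world's x, y, z in m, then the finger opening in m, from 0 to 0.093. A call has 1 to 8 rows; each row shifts and turns the commanded pose from where the row before left it; what a row does not reach is not made up. A row lasts 1/8 s, in which the tool goes at most 62.5 mm and 10.7 degrees, less where a joint would pass 70% of its speed; a pose out of reach is approached as far as the arm can. A call is refused whole if a number of a shift passes 0.0625 or a number of a turn 0.188, either way. A call with a gripper value outside its range is refused whole. The fingers move at their own pace and stop on an object; the grip force is fixed at half the most. Time passes only in rows, so rows that do not move let the fingers close. It gives the time, the measured TCP pose, the force, the opening and the grip force at its end, in the units of the state.
- arm.state(): the state, without advancing time (a new reading comes with each control period).
- viewer.get_image(name): name is "scene" or "top" or "wrist"; returns a dict with "frame" (384x512x3 uint8, blue, green, red), "vfov" (degrees; the focal length in pixels is half the picture's height over the tangent of half this angle, whatever the lens; pixels are square), "cx", "cy" (the principal point, pixels), "cam_to_world" (4x4, takes a point from camera to world coordinates); the wrist camera has in their place "T_tool_cam" (4x4, takes a point from camera to tool coordinates, whose origin is the TCP and whose axes are the flange's). Camera axes: x right, y up, looking along -z (the intrinsics and any distortion apply to the point x, -y, -z); pixel columns grow to the right and rows downward; lengths in m; the calibration is good to about 2 mm. A picture is of the moment at which its call begins: read the wrist's pose just before it. There is no depth.
- job.finish_job(): hands the job in; it is judged then, once.
The state is a dict: "time_s": time; "q": joint angles; "qd": joint speeds; "joint_torque": joint torques, N m; "tcp_pos": TCP position; "tcp_rot": TCP orientation; "wrist_force": force on the tool from outside, world axes, zero at the start; "wrist_torque": the same for the moment, N m; "opening": finger opening in m; "gripper_force": force on a finger pad.
Only numpy, scipy, OpenCV 4.12 (cv2) and the standard library are available. Lean on these libraries where they do the work, as an engineer would, in place of code of your own. Each camera call takes 0.05 s, during which the arm holds its last target. There are 200 camera calls.

TASK

Pack the washed pressure-cooker spares from the bamboo drying board into the open wooden box: first lay the cooker gasket (the larger of the two orange rings) flat in the square bay, then stand the steel whistle upright on the cork inside that ring, and put the brass safety valve, standing upright, and the black side handle, feet down, side by side on the cork in the narrower bay, in either order and at any time. The smaller orange ring belongs to the pickle jar and the tapered steel shaker is for salt: leave these two where they lie, and do not disturb the pickle jar.

Things in the scene. Friction and masses are not known exactly. Their poses are not given: they have to be found in the camera images.
- spares_box: Fixed wooden box, 166 (x) x 267 (y) x 50 mm high, walls 8; origin: centre of underside, z up. Inside, mm: square bay x -75..75, y -125.5..24.5; narrower bay x -75..75, y 30.5..125.5; divider 46 high. Each bay has a flat fixed cork floor of unknown level, 10 to 26 mm above the underside: lower until it touches. Lid folded back at +x, sloping from the rim to the counter at x 155; stays open.
- gasket: Cooker gasket, the larger orange ring, belongs in the square bay: 96 mm outside, 78 mm inside diameter (rim 9 mm wide), 8 mm thick, lying flat on the thin bamboo drying board (4 mm thick). Origin at the ring's centre, on its underside; z is its axis. Pinch the rim across, one finger inside the ring. About 35 g.
- whistle: Cooker whistle weight, steel, standing upright on the 4 mm board: cylinder 32 mm in diameter and 48 mm high with a narrow groove (25 mm diameter) at height 29 to 33 mm and a small 12 mm knob on top (56 mm overall). Origin at the centre of its underside, z up. About 90 g. Goes upright inside the gasket in the square bay.
- valve: Brass safety valve standing upright on the 4 mm board: base 26 mm in diameter and 16 mm high, stem 18 mm in diameter to height 27 mm, 10 mm tip to 34 mm. Origin at the centre of its underside, z up. About 50 g. Goes in the narrower bay.
- side_handle: Black plastic bridge handle standing on its two feet on the 4 mm board: 72 mm long (its x), 18 mm wide (its y), 24 mm high; bar from 12 to 24 mm height, a foot under each end. Origin at the middle of its footprint, on the level of the feet's undersides, z up. About 60 g. Goes in the narrower bay.
- jar_seal: Look-alike to leave: smaller orange ring, 68 mm outside, 50 mm inside diameter, 8 mm thick, flat on the board. Origin at the ring's centre, underside.
- shaker: Look-alike to leave: steel salt shaker on the board, smooth tapered body 40 mm diameter at the foot to 32 mm at height 50, domed top, 68 mm high. Origin at the centre of its underside.
- pickle_jar: Bystander at the far side, between box and board: white ceramic jar with terracotta lid, 104 mm in diameter, 132 mm high. Origin at the centre of its underside.
Mind the look-alikes: they are no part of the job. Several things have the shape of the side_handle; the one meant has the colours described above.

How it is judged:
On the way, in this order (a step that is already met when the one before it is completed fails the run):
1. the gasket lies flat in the square bay, released (x of gasket in the frame of spares_box between -0.03 and 0.03 m and y of gasket in the frame of spares_box between -0.081 and -0.02 m and z of gasket in the frame of spares_box between 0.004 and 0.03 m and angle between gasket's own z axis and vertical below 0.1 rad and linear speed of gasket below 0.02 m/s and contact force between the fingers and gasket below 0.1 N), for 0.2 s.
2. with the gasket lying there, the whistle stands upright inside it, released (x of gasket in the frame of spares_box between -0.03 and 0.03 m and y of gasket in the frame of spares_box between -0.081 and -0.02 m and z of gasket in the frame of spares_box between 0.004 and 0.03 m and angle between gasket's own z axis and vertical below 0.1 rad and x of whistle in the frame of spares_box between -0.06 and 0.06 m and y of whistle in the frame of spares_box between -0.112 and 0.012 m and z of whistle in the frame of spares_box between 0.004 and 0.03 m and angle between whistle's own z axis and vertical below 0.15 rad and horizontal distance between whistle and gasket below 0.025 m and linear speed of whistle below 0.02 m/s and contact force between the fingers and whistle below 0.1 N), for 0.2 s.
At the end, for the whole second after the job is handed in: Gasket flat (0.1 rad) on the cork, within 30 mm of the square bay's centre; whistle upright (0.15) on the cork inside it (centres within 25 mm); valve upright (0.2) and handle feet down (0.15) on the cork of the narrower bay (within 30 mm of the box's underside); all released, at rest (all of step 2 and linear speed of each of gasket, valve, side_handle below 0.02 m/s and contact force between the fingers and gasket below 0.1 N and x of valve in the frame of spares_box between -0.066 and 0.066 m and y of valve in the frame of spares_box between 0.039 and 0.117 m and z of valve in the frame of spares_box between 0.004 and 0.03 m and angle between valve's own z axis and vertical below 0.2 rad and contact force between the fingers and valve below 0.1 N and x of side_handle in the frame of spares_box between -0.066 and 0.066 m and y of side_handle in the frame of spares_box between 0.036 and 0.12 m and z of side_handle in the frame of spares_box between 0.004 and 0.03 m and angle between side_handle's own z axis and vertical below 0.15 rad and contact force between the fingers and side_handle below 0.1 N); the robot touches nothing.
It fails at once if the jar seal or the shaker is moved more than 25 mm (distance of any of jar_seal, shaker from where it was at the start of the episode above 0.025 m).
It fails at once if the pickle jar is moved more than 25 mm (distance of pickle_jar from where it was at the start of the episode above 0.025 m).
It also fails if it takes over 128 s, if anything falls off the work surface, if the arm or the gripper's body presses on something with over 40 N, if the wrist force passes 120 N, or if a joint passes its speed limit or range.

## Working session

There is one attempt and no reset: what is moved stays moved. The work goes in short steps, Python scripts to look and compute and a tool call to move; the robot and the scene stay as the last step left them, time stands still between calls to the robot, and variables do not carry over. Pictures are saved under pics/ and viewed, at most 14 in all, crops included, and the job is handed in when it is done.

Besides the shell and the picture viewer there is one more tool, called after ">>>" as name([rows], argument=value, ...), one row to a line, values as JSON. play_rows: Moves the arm, as the interface text tells. Its arguments: {"type":"object","properties":{"steps":{"type":"array"}},"required":["steps"]}

```bash
mkdir -p pics; cat > h.py <<'E'
import numpy as np, cv2
from plant import arm, viewer, job
from scipy.spatial.transform import Rotation as R
def get(n):
    s=arm.state(); im=viewer.get_image(n)
    if 'cam_to_world' in im: T=np.array(im['cam_to_world'])
    else:
        W=np.eye(4); W[:3,:3]=R.from_rotvec(s['tcp_rot']).as_matrix(); W[:3,3]=s['tcp_pos']
        T=W@np.array(im['T_tool_cam'])
    f=192/np.tan(np.radians(im['vfov'])/2)
    return dict(img=np.array(im['frame']),T=T,f=f,cx=im['cx'],cy=im['cy'],keys=[k for k in im],raw=im)
def ray(v,u,w,z):
    d=v['T'][:3,:3]@np.array([(u-v['cx'])/v['f'],-(w-v['cy'])/v['f'],-1]); o=v['T'][:3,3]
    return o+d*(z-o[2])/d[2]
def proj(v,p):
    c=np.linalg.inv(v['T'])@np.append(p,1)
    return np.array([v['cx']+v['f']*c[0]/-c[2], v['cy']-v['f']*c[1]/-c[2]])
E
python3 - <<'E'
from h import *
for n in ['scene','top','wrist']:
    v=get(n); cv2.imwrite(f'pics/{n}0.png',v['img']); print(n,v['keys'],v['f'],v['cx'],v['cy'],v['T'].round(3).tolist(),{k:x for k,x in v['raw'].items() if k not in('frame','cam_to_world','T_tool_cam')})
print(arm.state(),arm.tcp_to_grasp)
E
```

```text
scene ['frame', 'vfov', 'cx', 'cy', 'cam_to_world'] 479.1979705190806 263.6545375695233 190.93745149115645 [[-0.814, -0.326, 0.48, 1.223], [0.58, -0.48, 0.658, 0.981], [0.017, 0.814, 0.58, 0.842], [0.0, 0.0, 0.0, 1.0]] {'vfov': 43.66893849347689, 'cx': 263.6545375695233, 'cy': 190.93745149115645}
top ['frame', 'vfov', 'cx', 'cy', 'cam_to_world'] 413.2662152409082 247.25871322107656 197.68459100782852 [[0.005, 0.995, -0.104, 0.466], [-1.0, 0.005, 0.004, 0.105], [0.004, 0.104, 0.995, 1.07], [0.0, 0.0, 0.0, 1.0]] {'vfov': 49.838367470580266, 'cx': 247.25871322107656, 'cy': 197.68459100782852}
wrist ['frame', 'vfov', 'cx', 'cy', 'T_tool_cam'] 300.18897945108597 260.87255157541523 192.0140142624102 [[0.26, -0.936, -0.236, 0.123], [0.966, 0.252, 0.064, 0.718], [-0.0, -0.245, 0.97, 0.385], [0.0, 0.0, 0.0, 1.0]] {'vfov': 65.20572673848967, 'cx': 260.87255157541523, 'cy': 192.0140142624102}
{'time_s': 0.15, 'q': array([-1.3836317 ,  0.59992553, -0.00255423,  1.59989635,  0.0018099 ,
        0.94288797, -0.07984422]), 'qd': array([ 0.00132745, -0.00108237,  0.00077851, -0.00181028, -0.00050616,
       -0.00042667,  0.00013734]), 'joint_torque': array([ 2.61372777e-03, -7.65584421e+01,  1.49893843e+00, -2.52566099e+01,
       -5.23526967e-02,  1.49066315e-02,  8.93004881e-05]), 'tcp_pos': array([0.18900425, 0.69958316, 0.2179874 ]), 'tcp_rot': array([-4.13226437e-01, -3.11425995e+00,  1.75066811e-03]), 'wrist_force': array([0.03872805, 0.47615122, 1.04348597]), 'wrist_torque': array([ 0.03140765,  0.0100835 , -0.02324546]), 'gripper_force': 0.0, 'opening': 0.09288041417750666} 0.0188
```

View pics/top0.png

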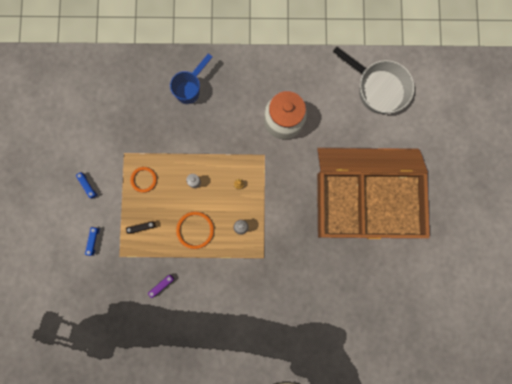

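View pics/scene0.png

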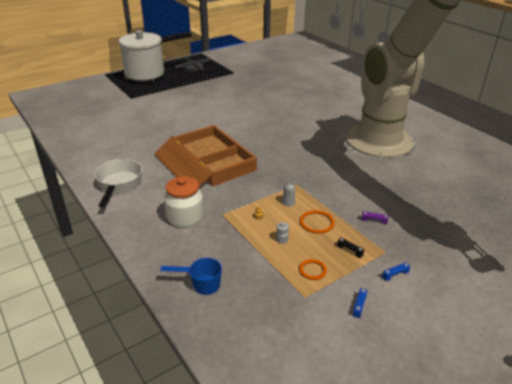

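```bash
python3 - <<'E'
import cv2,numpy as np
t=cv2.imread('pics/top0.png')[140:270,110:280]; s=cv2.imread('pics/scene0.png')[175:300,215:390]
t=cv2.resize(t,(520,398),interpolation=cv2.INTER_CUBIC)[:296]; 
a=cv2.resize(cv2.imread('pics/scene0.png')[180:250,240:320],(380,300),interpolation=cv2.INTER_CUBIC)
b=cv2.resize(cv2.imread('pics/top0.png')[160:250,115:275],(480,270),interpolation=cv2.INTER_CUBIC)
o=np.zeros((590,480,3),np.uint8);o[:300,:380]=a;o[310:580,:480]=b
cv2.imwrite('pics/crop0.png',o)
from h import *
v=get('top')
hsv=cv2.cvtColor(v['img'],cv2.COLOR_BGR2HSV)
def blobs(m,n,z,amin=30):
    for c in cv2.findContours(m.astype(np.uint8)*255,0,2)[0]:
        if cv2.contourArea(c)<amin: continue
        (x,y),(w,h),a=cv2.minAreaRect(c); print(n,round(x),round(y),round(w,1),round(h,1),round(a),'world',ray(v,x,y,z).round(4)[:2], 'size',(np.array([w,h])/v['f']*(1.07-z)).round(3))
H,S,V=cv2.split(hsv)
blobs((H<12)&(S>200)&(V>120),'orange',.012)
k=np.zeros_like(H);k[160:260,118:268]=1
blobs((V<60)&(k>0),'black',.028)
blobs((S<60)&(k>0)&(V>60),'steel',.03,20)
print(hsv[227,240],hsv[181,193],hsv[184,239],hsv[230,178],hsv[200,322],hsv[228,141])
E
```

```text
black 138 228 5.1 18.7 73 world [0.4983 0.3736] size [0.013 0.047]
steel 241 227 12.7 12.7 45 world [0.5023 0.1172] size [0.032 0.032]
steel 193 180 12.0 12.0 90 world [0.6196 0.2385] size [0.03 0.03]
steel 192 210 99.0 149.0 90 world [0.5445 0.2384] size [0.249 0.375]
[ 15  20 156] [ 16  24 140] [ 18 168 159] [ 12 213 187] [ 13 163 155] [ 8 38 54]
```

View pics/crop0.png

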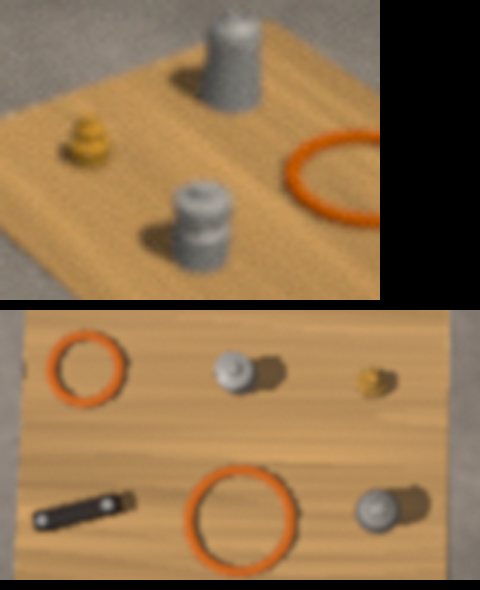

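Candidates: rings at top px (195,230) = large and (144,180) = small; steel: (193,181) is grooved, with a knob = whistle, (241,227) is tall and smooth = shaker; handles: black (141,228), blue (86,185)/(92,240), purple (160,287). The choice is large ring, grooved cylinder, black handle; brass valve at (239,184).

```bash
python3 - <<'E'
from h import *
v=get('top'); w=get('scene')
def orange(v):
    H,S,V=cv2.split(cv2.cvtColor(v['img'],cv2.COLOR_BGR2HSV)); return ((H<14)&(S>195)&(V>90)).astype(np.uint8)*255
def rings(v,n):
    for c in cv2.findContours(orange(v),0,1)[0]:
        if cv2.contourArea(c)<200: continue
        P=np.array([ray(v,x,y,.010)[:2] for x,y in c[:,0]]); (x,y),r=cv2.minEnclosingCircle(P.astype(np.float32)); e=P.max(0)-P.min(0)
        print(n,'ring',((P.max(0)+P.min(0))/2).round(4),'ext',e.round(4),'px',c[:,0].mean(0).round())
rings(v,'top'); rings(w,'scene')
# valve, handle, box
H,S,V=cv2.split(cv2.cvtColor(v['img'],cv2.COLOR_BGR2HSV))
for p,z,n in [((193,180),.06,'whistle top'),((239,184),.03,'valve'),((141,228),.028,'handle'),((128,232),.028,'h1'),((153,225),.028,'h2'),((286,110),.13,'jar')]: print(n,ray(v,*p,z).round(4))
# box rim px guess
for p in [(319,238),(429,238),(319,172),(428,171),(359,236),(365,236)]: print(p,ray(v,*p,.05).round(4))
x=cv2.resize(v['img'][140:245,310:440],None,fx=5,fy=5,interpolation=cv2.INTER_CUBIC); cv2.imwrite('pics/box0.png',x)
E
```

```text
top ring [0.495  0.2349] ext [0.0893 0.0898] px [195. 230.]
top ring [0.6232 0.3704] ext [0.0602 0.0623] px [143. 179.]
whistle top [0.6151 0.2347 0.06  ]
valve [0.6099 0.1217 0.03  ]
handle [0.4974 0.3671 0.028 ]
h1 [0.4872 0.3994 0.028 ]
h2 [0.5051 0.3372 0.028 ]
jar [0.7713 0.0113 0.13  ]
(319, 238) [ 0.4743 -0.0761  0.05  ]
(429, 238) [ 0.4756 -0.347   0.05  ]
(319, 172) [ 0.6385 -0.0783  0.05  ]
(428, 171) [ 0.6425 -0.3513  0.05  ]
(359, 236) [ 0.4797 -0.1747  0.05  ]
(365, 236) [ 0.4798 -0.1894  0.05  ]
```

View pics/box0.png

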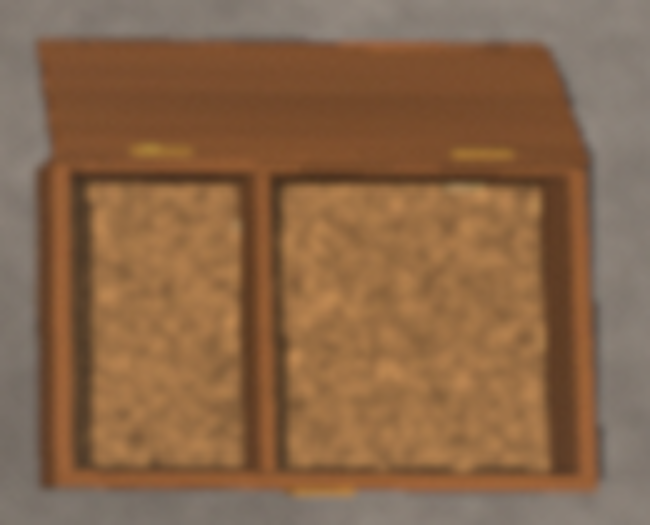

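```bash
python3 - <<'E'
from h import *
v=get('top')
P={'BL':(54,487),'BR':(597,490),'TL':(52,165),'TR':(588,167),'iBL':(75,470),'iTL':(72,178),'iBR':(577,472),'iTR':(568,175)}
W={}
for k,(x,y) in P.items():
    W[k]=ray(v,310+(x+.5)/5-.5,140+(y+.5)/5-.5,.05); print(k,W[k].round(4))
c=(W['BL']+W['BR']+W['TL']+W['TR'])/4;d=(W['iBL']+W['iBR']+W['iTL']+W['iTR'])/4;print(c,d)
for p,q in(('BL','BR'),('TL','TR'),('iBL','iBR'),('iTL','iTR')):
    e=W[p]-W[q];print(np.degrees(np.arctan2(-e[0],e[1])),np.hypot(*e[:2]))
for p,q in(('BL','TL'),('BR','TR'),('iBL','iTL'),('iBR','iTR')):
    e=W[q]-W[p];print(np.degrees(np.arctan2(e[1],e[0])),np.hypot(*e[:2]))
E
```

```text
BL [ 0.4768 -0.0796  0.05  ]
BR [ 0.4766 -0.347   0.05  ]
TL [ 0.637  -0.0808  0.05  ]
TR [ 0.6375 -0.3491  0.05  ]
iBL [ 0.4852 -0.0901  0.05  ]
iTL [ 0.6305 -0.0907  0.05  ]
iBR [ 0.4854 -0.3375  0.05  ]
iTR [ 0.6334 -0.3389  0.05  ]
[ 0.55697459 -0.21412786  0.05      ] [ 0.55860914 -0.21429575  0.05      ]
-0.039233232364871855 0.2673864551275788
0.09889246477088745 0.2683101583739368
0.05046251900218191 0.24742633177008727
0.6635797894868972 0.2482364247150883
-0.42867096196039783 0.16019724131403326
-0.7558442796793602 0.16085294946960316
-0.25606833068297846 0.1453012735121685
-0.558749700955672 0.14796386428823577
```

>>> play_rows([
  [0,0,0.044,0.034,-0.049,0.003,0.093],
  [0,0,0.044,0.034,-0.049,0.003,0.093],
  [0,0,0.044,0.034,-0.049,0.003,0.093],
  [0,0,0.044,0.034,-0.049,0.003,0.093],
  [0,0,0.044,0.034,-0.049,0.003,0.093],
  [0,0,0.044,0.034,-0.049,0.003,0.093],
  [0,0,0,0.034,-0.049,0.003,0.03],
  [0,0,0,0.034,-0.049,0.003,0.03],
])

```text
time_s: 1.35
tcp_pos: [0.4621, 0.3062, 0.243]
tcp_rot: [-0.0, 3.141, 0.001]
wrist_force: [0.8, 0.8, 0.4]
opening: 0.0778
gripper_force: 0.0
```

>>> play_rows([
  [0,0,0,0.034,-0.049,0.003,0.03],
  [0,0,0,0,0,0,0.03],
  [0,0,0,0,0,0,0.03],
])

```text
time_s: 1.72
tcp_pos: [0.4949, 0.2592, 0.2457]
tcp_rot: [-0.0, -3.142, -0.001]
wrist_force: [0.5, -0.2, 0.0]
opening: 0.0477
gripper_force: 0.0
```

```bash
python3 - <<'E'
from h import *
v=get('wrist'); cv2.imwrite('pics/w1.png',v['img']); s=arm.state(); print(s['tcp_pos'],s['tcp_rot'],s['q'].round(2),s['opening'])
for n,p in dict(gasket=(.495,.235,.012),whistle=(.617,.236,.06),valve=(.61,.122,.038),handle=(.497,.368,.028)).items(): print(n,proj(v,p).round())
E
```

```text
[0.4944151  0.26000768 0.24563945] [ 2.33008076e-03 -3.14136028e+00 -9.74667403e-04] [-0.55  0.37 -0.04  1.95  0.02  0.82  0.96] 0.04355779590717294
gasket [242. 168.]
whistle [242. 268.]
valve [159. 255.]
handle [343. 172.]
```

View pics/w1.png

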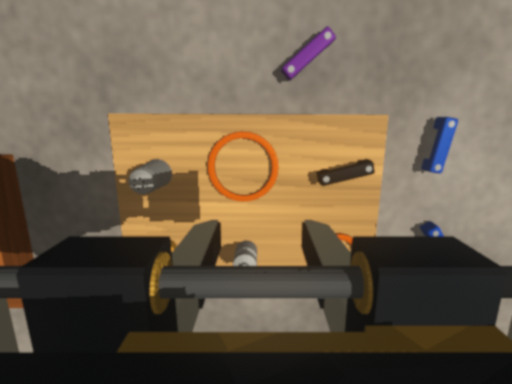

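Wrist view: gasket centred (243,166), handle (346,173), both within 3 px of prediction; the shaker is at (150,176).

```bash
python3 - <<'E'
from h import *
v=get('wrist'); H,S,V=cv2.split(cv2.cvtColor(v['img'],cv2.COLOR_BGR2HSV))
m=((H<14)&(S>195)&(V>90)).astype(np.uint8)*255; m[225:]=0
c=max(cv2.findContours(m,0,1)[0],key=cv2.contourArea)
P=np.array([ray(v,x,y,.011)[:2] for x,y in c[:,0]]); print('gasket',(P.max(0)+P.min(0))/2,P.max(0)-P.min(0))
m=(V<75).astype(np.uint8)*255; m[:150]=0;m[200:]=0;m[:,:300]=0;m[:,385:]=0
c=max(cv2.findContours(m,0,1)[0],key=cv2.contourArea); b=cv2.minAreaRect(c);print(b)
B=np.array([ray(v,x,y,.028)[:2] for x,y in cv2.boxPoints(b)]);print(B.round(4),B.mean(0))
a,e=ray(v,323,179,.028),ray(v,369,168,.028);print(a,e,(a+e)/2,np.degrees(np.arctan2(e[0]-a[0],e[1]-a[1])))
E
```

```text
gasket [0.49289493 0.23605014] [0.09276767 0.09488385]
((343.7006530761719, 172.34719848632812), (14.109663963317871, 55.49117660522461), 76.67547607421875)
[[0.4963 0.3321]
 [0.4795 0.4008]
 [0.4974 0.4067]
 [0.5146 0.3372]] [0.49696687 0.36921372]
[0.50575611 0.34291442 0.028     ] [0.49108323 0.40177853 0.028     ] [0.49841967 0.37234647 0.028     ] -13.996707668897288
```

>>> play_rows([
  [0,0,0,-0.001,0.0193,-0.05,0.03],
  [0,0,0,0,0,-0.05,0.03],
  [0,0,0,0,0,-0.05,0.03],
  [0,0,0,0,0,-0.05,0.03],
  [0,0,0,0,0,-0.02,0.03],
  [0,0,0,0,0,-0.01,0.03],
  [0,0,0,0,0,-0.004,0.03],
  [0,0,0,0,0,0,0.03],
])

```text
time_s: 2.82
tcp_pos: [0.4942, 0.2788, 0.0123]
tcp_rot: [-0.001, 3.141, 0.001]
wrist_force: [-0.3, -0.7, 0.5]
opening: 0.0302
gripper_force: 0.0
```

```bash
python3 - <<'E'
from h import *
v=get('wrist'); cv2.imwrite('pics/w2.png',v['img']); s=arm.state(); print(s['tcp_pos'],s['wrist_force'],s['opening'])
E
```

```text
[0.49436816 0.27865366 0.01245744] [-0.73906995 -0.57177878 -0.39223523] 0.030179318843162425
```

View pics/w2.png

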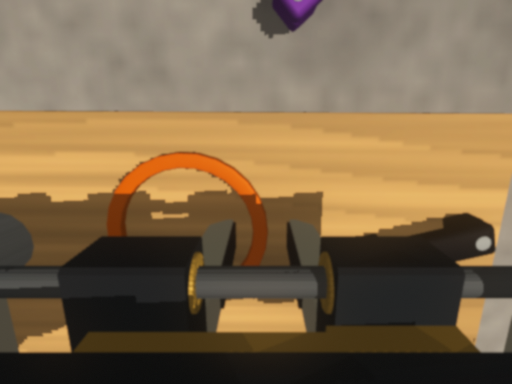

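The ring's rim (256,225) lies between the fingers (235 and 290). Lower and close.

>>> play_rows([
  [0,0,0,0,0,-0.004,0.03],
  [0,0,0,0,0,-0.0015,0.03],
  [0,0,0,0,0,0,0],
  [0,0,0,0,0,0,0],
  [0,0,0,0,0,0,0],
  [0,0,0,0,0,0,0],
  [0,0,0,0,0,0,0],
])

```text
time_s: 3.75
tcp_pos: [0.4941, 0.2782, 0.0062]
tcp_rot: [-0.0, 3.142, -0.0]
wrist_force: [-0.2, -0.0, 0.7]
opening: 0.008
gripper_force: 29.9
```

>>> play_rows([
  [0,0,0,0,0,0.03,0],
  [0,0,0,0,0,0.05,0],
  [0,0,0,0,0,0.05,0],
  [0,0,0,0.0072,-0.0563,0.01,0],
  [0,0,0,0.0072,-0.0563,0,0],
  [0,0,0,0.0072,-0.0563,0,0],
  [0,0,0,0.0072,-0.0563,0,0],
  [0,0,0,0.0072,-0.0563,0,0],
])

```text
time_s: 4.75
tcp_pos: [0.5301, -0.005, 0.1462]
tcp_rot: [-0.001, 3.141, 0.0]
wrist_force: [1.3, 0.7, -0.5]
opening: 0.0077
gripper_force: 29.8
```

>>> play_rows([
  [0,0,0,0.0072,-0.0563,0,0],
  [0,0,0,0.0072,-0.0563,0,0],
  [0,0,0,0.0072,-0.0563,0,0],
  [0,0,0,0.0072,-0.0563,0,0],
  [0,0,0,0,0,0,0],
  [0,0,0,0,0,0,0],
])

```text
time_s: 5.5
tcp_pos: [0.5585, -0.228, 0.1458]
tcp_rot: [-0.0, -3.141, -0.001]
wrist_force: [-0.9, 1.0, -0.9]
opening: 0.0079
gripper_force: 29.8
```

```bash
python3 - <<'E'
from h import *
v=get('wrist'); t=get('scene'); s=arm.state(); print(s['tcp_pos'],s['tcp_rot'],s['opening'],s['wrist_force'])
bx=np.array([.559,-.214,0])
im=v['img'].copy()
for x,y in[(-75,-125.5),(75,-125.5),(-75,24.5),(75,24.5),(-75,30.5),(-75,125.5)]:
    p=proj(v,bx+np.array([x/1e3,y/1e3,.05])); print((x,y),p.round()); cv2.circle(im,tuple(int(a) for a in p),2,(255,0,255),-1)
cv2.imwrite('pics/w3.png',np.vstack([im[:300], cv2.resize(t['img'][100:250,100:356],(512,300))]))
E
```

```text
[ 0.55884499 -0.2267813   0.14606263] [ 3.51729254e-03 -3.14133087e+00 -1.22972915e-03] 0.0074271430100217315 [ 0.21269243 -0.2643996   0.29227738]
(-75, -125.5) [127. 108.]
(75, -125.5) [144. 270.]
(-75, 24.5) [305. 108.]
(75, 24.5) [299. 270.]
(-75, 30.5) [312. 108.]
(-75, 125.5) [424. 109.]
```

View pics/w3.png

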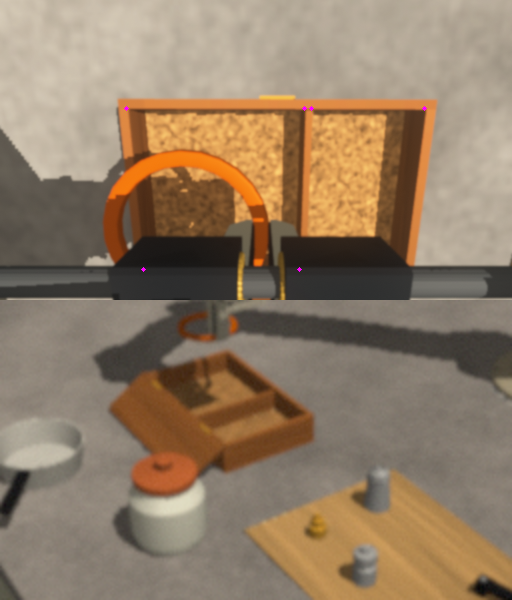

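>>> play_rows([
  [0,0,0,0,-0.001,-0.04,0],
  [0,0,0,0,0,-0.04,0],
  [0,0,0,0,0,-0.025,0],
  [0,0,0,0,0,-0.008,0],
  [0,0,0,0,0,-0.002,0],
  [0,0,0,0,0,-0.002,0],
  [0,0,0,0,0,0,0],
])

```text
time_s: 6.48
tcp_pos: [0.5592, -0.2296, 0.0299]
tcp_rot: [-0.0, 3.14, -0.001]
wrist_force: [0.1, -1.0, 0.2]
opening: 0.0073
gripper_force: 29.8
```

>>> play_rows([
  [0,0,0,0,0,-0.002,0],
  [0,0,0,0,0,-0.001,0],
  [0,0,0,0,0,0,0],
])

```text
time_s: 6.85
tcp_pos: [0.5588, -0.2295, 0.0261]
tcp_rot: [0.0, -3.142, -0.0]
wrist_force: [-0.0, 0.7, -0.7]
opening: 0.0075
gripper_force: 29.8
```

>>> play_rows([
  [0,0,0,0,0,-0.002,0],
  [0,0,0,0,0,-0.001,0],
  [0,0,0,0,0,0,0],
])

```text
time_s: 7.22
tcp_pos: [0.5588, -0.2295, 0.023]
tcp_rot: [0.0, -3.141, -0.0]
wrist_force: [-0.4, 0.7, -0.4]
opening: 0.0077
gripper_force: 29.8
```

>>> play_rows([
  [0,0,0,0,0,-0.002,0],
  [0,0,0,0,0,-0.001,0],
  [0,0,0,0,0,0,0],
])

```text
time_s: 7.6
tcp_pos: [0.5588, -0.2295, 0.02]
tcp_rot: [0.0, -3.141, -0.0]
wrist_force: [0.1, 0.3, -0.1]
opening: 0.0076
gripper_force: 29.8
```

>>> play_rows([
  [0,0,0,0,0,-0.002,0],
  [0,0,0,0,0,0,0],
])

```text
time_s: 7.85
tcp_pos: [0.5588, -0.2295, 0.018]
tcp_rot: [0.0, -3.141, -0.0]
wrist_force: [-0.5, -0.3, -0.6]
opening: 0.0079
gripper_force: 29.8
```

>>> play_rows([
  [0,0,0,0,0,-0.002,0],
  [0,0,0,0,0,0,0],
])

```text
time_s: 8.1
tcp_pos: [0.559, -0.2295, 0.0164]
tcp_rot: [-0.0, 3.141, -0.0]
wrist_force: [-1.7, -0.8, 4.5]
opening: 0.0075
gripper_force: 29.8
```

>>> play_rows([
  [0,0,0,0,0,-0.002,0],
  [0,0,0,0,0,0,0],
])

```text
time_s: 8.35
tcp_pos: [0.5591, -0.2295, 0.0162]
tcp_rot: [-0.0, 3.14, -0.001]
wrist_force: [-5.3, 2.5, 25.1]
opening: 0.0075
gripper_force: 30.0
```

>>> play_rows([
  [0,0,0,0,0,0.0018,0],
  [0,0,0,0,0,0,0.024],
  [0,0,0,0,0,0,0.024],
  [0,0,0,0,0,0,0.024],
  [0,0,0,0,0,0.01,0.024],
  [0,0,0,0,0,0.04,0.024],
  [0,0,0,0,0,0.05,0.024],
  [0,0,0,0,0,0.03,0.024],
])

```text
time_s: 9.35
tcp_pos: [0.5594, -0.2297, 0.1489]
tcp_rot: [-0.0, 3.139, -0.001]
wrist_force: [-0.1, -0.3, -0.4]
opening: 0.0238
gripper_force: 0.0
```

```bash
python3 - <<'E'
from h import *
s=arm.state(); print(s['tcp_pos'],s['opening'])
v=get('wrist'); t=get('scene'); w=get('top')
H,S,V=cv2.split(cv2.cvtColor(v['img'],cv2.COLOR_BGR2HSV))
m=((H<14)&(S>195)&(V>90)).astype(np.uint8)*255; m[235:]=0
c=max(cv2.findContours(m,0,1)[0],key=cv2.contourArea); P=np.array([ray(v,x,y,.021)[:2] for x,y in c[:,0]]);
A=np.c_[2*P,np.ones(len(P))]
print('minx',P[:,0].min(),'y',P[:,1].min(),P[:,1].max())
cv2.imwrite('pics/w4.png',np.vstack([v['img'][:300],cv2.resize(t['img'][100:250,100:356],(512,300))]))
E
```

```text
[ 0.55941547 -0.2297355   0.14888968] 0.02379108923533781
minx 0.5084458028876634 y -0.3185547071292036 -0.23130126099759202
```

View pics/w4.png

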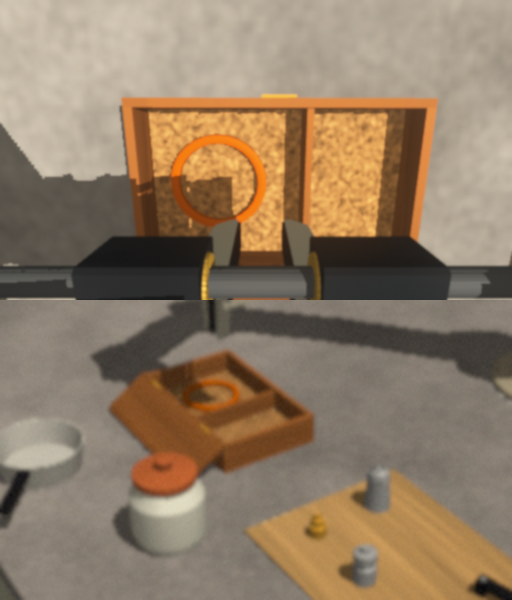

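>>> play_rows([
  [0,0,0,0,0,0.05,0.06],
  [0,0,0,0,0,0.05,0.06],
  [0,0,0,0.0155,0.0518,0,0.06],
  [0,0,0,0.0155,0.0518,0,0.06],
  [0,0,0,0.0155,0.0518,0,0.06],
  [0,0,0,0.0155,0.0518,0,0.06],
  [0,0,0,0.0155,0.0518,0,0.06],
  [0,0,0,0.0155,0.0518,0,0.06],
])

```text
time_s: 10.5
tcp_pos: [0.6516, 0.0829, 0.2445]
tcp_rot: [0.0, -3.14, 0.001]
wrist_force: [0.2, -0.3, -0.1]
opening: 0.0601
gripper_force: 0.0
```

>>> play_rows([
  [0,0,0,0.0155,0.0518,0,0.06],
  [0,0,0,0.0155,0.0518,0,0.06],
  [0,0,0,0.0155,0.0518,0,0.06],
  [0,0,0,0,0,0,0.06],
  [0,0,0,0,0,0,0.06],
])

```text
time_s: 11.12
tcp_pos: [0.6978, 0.236, 0.2443]
tcp_rot: [0.001, -3.139, 0.003]
wrist_force: [0.2, -1.2, 1.0]
opening: 0.0606
gripper_force: 0.0
```

```bash
python3 - <<'E'
from h import *
s=arm.state(); print(s['tcp_pos'],s['opening'])
v=get('wrist'); print(proj(v,(.616,.235,.06)),proj(v,(.61,.122,.038)),proj(v,(.4984,.371,.028)))
cv2.imwrite('pics/w5.png',cv2.resize(v['img'][100:300,100:400],(800,533),interpolation=cv2.INTER_CUBIC)); cv2.imwrite('w5full.png',v['img'])
E
```

```text
[0.6977783  0.23604662 0.24428156] 0.0606267807930677
[259.00739127 103.92224866] [164.21310161  99.30398051] [379.29655725  -2.84542951]
```

View pics/w5.png

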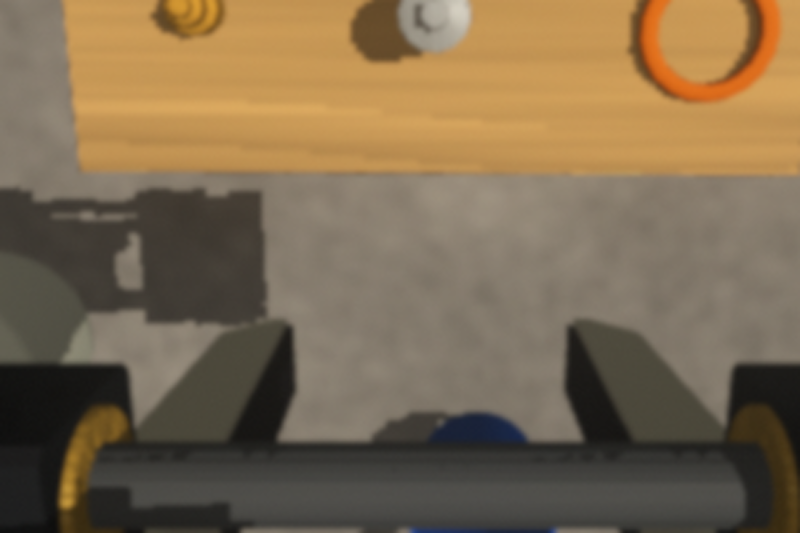

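The knob is at px (262,105), valve tip at about (172,103).

```bash
python3 - <<'E'
from h import *
v=get('wrist'); img=v['img']
print('knob',ray(v,262.4,105,.06),'rim',ray(v,262.6,105,.052),'valve',ray(v,172.3,103.2,.038), v['T'][:3,3])
cv2.imwrite('pics/w6.png',cv2.resize(img[60:135,130:330],(800,300),interpolation=cv2.INTER_CUBIC))
s=get('scene')
# two-view: knob
def R2(v,u,w): 
    d=v['T'][:3,:3]@np.array([(u-v['cx'])/v['f'],-(w-v['cy'])/v['f'],-1]); return v['T'][:3,3],d
o2=R2(get('top'),193.5,180)
print('top knob',ray(get('top'),193,180,.06))
E
```

```text
knob [0.61752408 0.23796945 0.06      ] rim [0.61723262 0.23823348 0.052     ] valve [0.61466608 0.13034094 0.038     ] [0.63034206 0.23649169 0.41186497]
top knob [0.61513238 0.23468184 0.06      ]
```

View pics/w6.png

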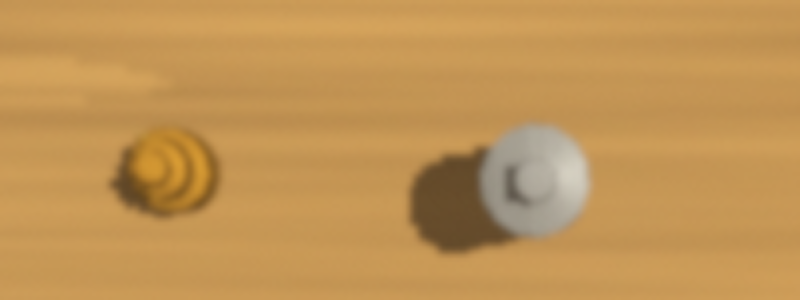

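>>> play_rows([
  [0,0,0,-0.04,0.001,0,0.06],
  [0,0,0,-0.041,0,-0.02,0.06],
  [0,0,0,0,0,-0.05,0.06],
  [0,0,0,0,0,-0.05,0.06],
  [0,0,0,0,0,-0.05,0.06],
  [0,0,0,0,0,-0.04,0.06],
  [0,0,0,0,0,-0.016,0.06],
  [0,0,0,0,0,0,0.06],
])

```text
time_s: 12.38
tcp_pos: [0.6173, 0.2372, 0.0197]
tcp_rot: [-0.001, -3.141, 0.001]
wrist_force: [-0.5, -0.3, 0.7]
opening: 0.0604
gripper_force: 0.0
```

>>> play_rows([
  [0,0,0,0,0,0,0.02],
  [0,0,0,0,0,0,0.02],
  [0,0,0,0,0,0,0.02],
  [0,0,0,0,0,0,0.02],
  [0,0,0,0,0,0,0.02],
  [0,0,0,0,0,0,0.02],
])

```text
time_s: 13.12
tcp_pos: [0.6178, 0.2379, 0.0208]
tcp_rot: [-0.0, 3.14, 0.001]
wrist_force: [-1.3, -0.1, 6.2]
opening: 0.0311
gripper_force: 30.0
```

>>> play_rows([
  [0,0,0,0,0,0.02,0.02],
  [0,0,0,0,0,0.05,0.02],
  [0,0,0,0,0,0.05,0.02],
  [0,0,0,-0.006,-0.051,0,0.02],
  [0,0,0,-0.006,-0.051,0,0.02],
  [0,0,0,-0.006,-0.051,0,0.02],
  [0,0,0,-0.006,-0.051,0,0.02],
  [0,0,0,-0.006,-0.051,0,0.02],
])

```text
time_s: 14.12
tcp_pos: [0.5871, -0.0189, 0.1411]
tcp_rot: [-0.001, 3.14, -0.0]
wrist_force: [0.6, -0.5, -1.6]
opening: 0.0315
gripper_force: 30.0
```

>>> play_rows([
  [0,0,0,-0.006,-0.051,0,0.02],
  [0,0,0,-0.006,-0.051,0,0.02],
  [0,0,0,-0.006,-0.051,0,0.02],
  [0,0,0,-0.006,-0.051,0,0.02],
  [0,0,0,-0.006,-0.051,0,0.02],
  [0,0,0,0,0,0,0.02],
  [0,0,0,0,0,0,0.02],
])

```text
time_s: 15.0
tcp_pos: [0.5573, -0.2719, 0.1406]
tcp_rot: [0.0, 3.141, 0.0]
wrist_force: [-0.4, 0.3, -0.7]
opening: 0.031
gripper_force: 30.0
```

```bash
python3 - <<'E'
from h import *
s=arm.state(); print(s['tcp_pos'],s['opening'])
v=get('wrist'); cv2.imwrite('pics/w7.png',np.vstack([v['img'][:300],cv2.resize(get('scene')['img'][100:250,100:356],(512,300))]))
H,S,V=cv2.split(cv2.cvtColor(v['img'],cv2.COLOR_BGR2HSV))
m=((H<14)&(S>195)&(V>90)).astype(np.uint8)*255; m[235:]=0
c=max(cv2.findContours(m,0,1)[0],key=cv2.contourArea); P=np.array([ray(v,x,y,.021)[:2] for x,y in c[:,0]])
print(P.min(0),P.max(0))
E
```

```text
[ 0.5573379  -0.27194035  0.14062532] 0.030997985669624133
[ 0.50838709 -0.31906489] [ 0.59197803 -0.24960395]
```

View pics/w7.png

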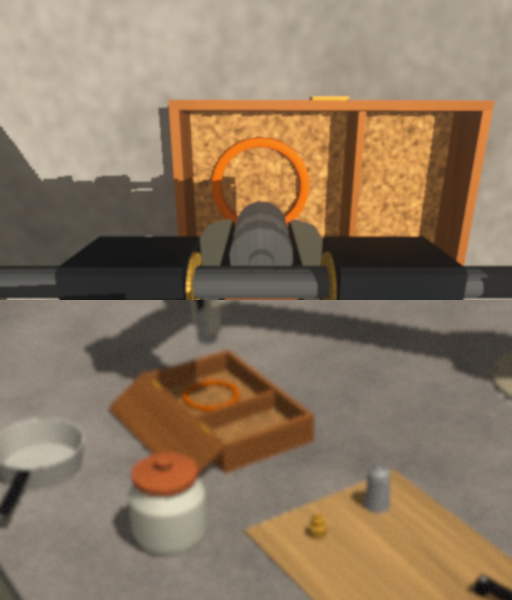

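>>> play_rows([
  [0,0,0,0,0,-0.05,0.02],
  [0,0,0,0,0,-0.04,0.02],
  [0,0,0,0,0,-0.014,0.02],
  [0,0,0,0,0,-0.003,0.02],
  [0,0,0,0,0,-0.001,0.02],
  [0,0,0,0,0,0,0.02],
])

```text
time_s: 15.85
tcp_pos: [0.558, -0.2725, 0.0332]
tcp_rot: [-0.0, 3.14, -0.001]
wrist_force: [0.8, 0.0, -0.8]
opening: 0.0312
gripper_force: 30.0
```

>>> play_rows([
  [0,0,0,0,0,-0.001,0.02],
  [0,0,0,0,0,0,0.02],
])

```text
time_s: 16.1
tcp_pos: [0.5575, -0.2724, 0.0313]
tcp_rot: [-0.0, 3.141, -0.0]
wrist_force: [-0.7, 0.4, -2.1]
opening: 0.0312
gripper_force: 30.0
```

>>> play_rows([
  [0,0,0,0,0,-0.001,0.02],
  [0,0,0,0,0,0,0.02],
])

```text
time_s: 16.35
tcp_pos: [0.5575, -0.2724, 0.031]
tcp_rot: [-0.0, 3.141, -0.001]
wrist_force: [-3.2, 0.6, 8.9]
opening: 0.0313
gripper_force: 30.0
```

>>> play_rows([
  [0,0,0,0,0,-0.001,0.02],
  [0,0,0,0,0,0,0.02],
])

```text
time_s: 16.6
tcp_pos: [0.5575, -0.2725, 0.031]
tcp_rot: [-0.0, 3.141, -0.001]
wrist_force: [-4.9, 1.9, 19.9]
opening: 0.031
gripper_force: 30.0
```

>>> play_rows([
  [0,0,0,0,0,0.0015,0.02],
  [0,0,0,0,0,0,0.05],
  [0,0,0,0,0,0,0.05],
  [0,0,0,0,0,0,0.05],
  [0,0,0,0,0,0.015,0.05],
  [0,0,0,0,0,0.05,0.05],
  [0,0,0,0,0,0.06,0.05],
  [0,0,0,0,0,0.06,0.05],
])

```text
time_s: 17.6
tcp_pos: [0.557, -0.2722, 0.2182]
tcp_rot: [-0.001, 3.141, -0.0]
wrist_force: [0.5, -0.3, -0.8]
opening: 0.0501
gripper_force: 0.0
```

```bash
python3 - <<'E'
from h import *
s=arm.state(); print(s['tcp_pos'],s['opening'])
v=get('wrist'); t=get('scene'); w=get('top')
cv2.imwrite('pics/w8.png',np.vstack([cv2.resize(t['img'][130:190,150:270],(600,300),interpolation=cv2.INTER_CUBIC),cv2.resize(w['img'][150:245,310:440],(600,300))]))
E
```

```text
[ 0.55704822 -0.27217303  0.21824924] 0.050069376654406396
```

View pics/w8.png

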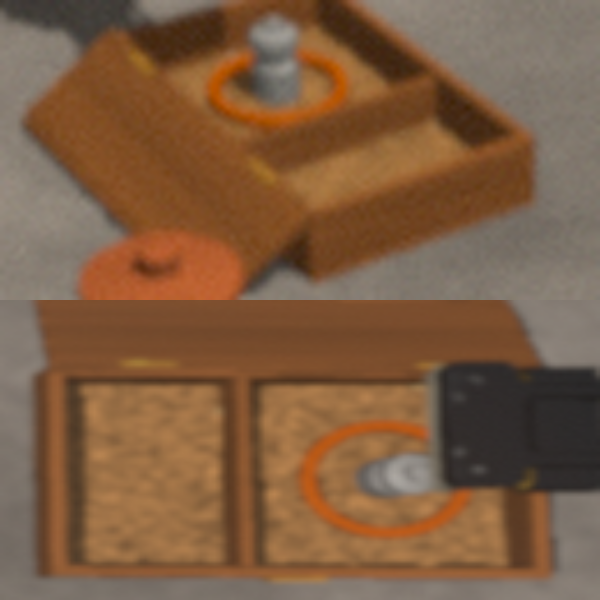

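>>> play_rows([
  [0,0,0,0.0079,0.0564,0,0.05],
  [0,0,0,0.0079,0.0564,0,0.05],
  [0,0,0,0.0079,0.0564,0,0.05],
  [0,0,0,0.0079,0.0564,0,0.05],
  [0,0,0,0.0079,0.0564,0,0.05],
  [0,0,0,0.0079,0.0564,0,0.05],
  [0,0,0,0.0079,0.0564,0,0.05],
  [0,0,0,0,0,0,0.05],
])

```text
time_s: 18.75
tcp_pos: [0.6117, 0.1286, 0.2144]
tcp_rot: [0.013, -3.14, -0.004]
wrist_force: [-0.1, -0.6, 0.0]
opening: 0.05
gripper_force: 0.0
```

>>> play_rows([
  [0,0,0,0,0,-0.05,0.05],
  [0,0,0,0,0,-0.05,0.05],
  [0,0,0,0,0,-0.05,0.05],
  [0,0,0,0,0,-0.035,0.05],
  [0,0,0,0,0,-0.015,0.05],
  [0,0,0,0,0,-0.006,0.05],
  [0,0,0,0,0,-0.003,0.05],
  [0,0,0,0,0,0,0.05],
])

```text
time_s: 19.75
tcp_pos: [0.6132, 0.1225, 0.0074]
tcp_rot: [-0.0, 3.14, 0.0]
wrist_force: [-0.5, 0.1, 1.3]
opening: 0.0504
gripper_force: 0.0
```

>>> play_rows([
  [0,0,0,0,0,0,0.01],
  [0,0,0,0,0,0,0.01],
  [0,0,0,0,0,0,0.01],
  [0,0,0,0,0,0,0.01],
  [0,0,0,0,0,0,0.01],
])

```text
time_s: 20.38
tcp_pos: [0.6128, 0.1226, 0.0067]
tcp_rot: [-0.0, 3.141, 0.0]
wrist_force: [-0.7, -1.0, 5.1]
opening: 0.025
gripper_force: 30.0
```

>>> play_rows([
  [0,0,0,0,0,0.02,0.01],
  [0,0,0,0,0,0.05,0.01],
  [0,0,0,0,0,0.05,0.01],
  [0,0,0,-0.0038,-0.0517,0,0.01],
  [0,0,0,-0.0038,-0.0517,0,0.01],
  [0,0,0,-0.0038,-0.0517,0,0.01],
  [0,0,0,-0.0038,-0.0517,0,0.01],
  [0,0,0,-0.0038,-0.0517,0,0.01],
])

```text
time_s: 21.38
tcp_pos: [0.5934, -0.1377, 0.1276]
tcp_rot: [-0.001, 3.141, -0.0]
wrist_force: [0.8, -0.2, -0.9]
opening: 0.025
gripper_force: 30.0
```

>>> play_rows([
  [0,0,0,0,0,0,0.01],
  [0,0,0,0,0,-0.05,0.01],
  [0,0,0,0,0,-0.035,0.01],
  [0,0,0,0,0,-0.01,0.01],
  [0,0,0,0,0,-0.002,0.01],
  [0,0,0,0,0,0,0.01],
])

```text
time_s: 22.12
tcp_pos: [0.5944, -0.1358, 0.0307]
tcp_rot: [-0.001, 3.14, -0.0]
wrist_force: [1.1, -0.5, -1.0]
opening: 0.0248
gripper_force: 30.0
```

>>> play_rows([
  [0,0,0,0,0,-0.002,0.01],
  [0,0,0,0,0,0,0.01],
])

```text
time_s: 22.38
tcp_pos: [0.5939, -0.1361, 0.028]
tcp_rot: [-0.0, 3.141, -0.0]
wrist_force: [0.1, -0.3, -0.6]
opening: 0.0251
gripper_force: 30.0
```

>>> play_rows([
  [0,0,0,0,0,-0.002,0.01],
  [0,0,0,0,0,0,0.01],
])

```text
time_s: 22.62
tcp_pos: [0.5935, -0.136, 0.0253]
tcp_rot: [0.0, -3.141, -0.0]
wrist_force: [0.2, 0.9, -0.9]
opening: 0.025
gripper_force: 30.0
```

>>> play_rows([
  [0,0,0,0,0,-0.002,0.01],
  [0,0,0,0,0,0,0.01],
])

```text
time_s: 22.88
tcp_pos: [0.5935, -0.1359, 0.0232]
tcp_rot: [0.0, -3.141, -0.0]
wrist_force: [0.9, 0.9, -0.3]
opening: 0.0252
gripper_force: 30.0
```

>>> play_rows([
  [0,0,0,0,0,-0.0015,0.01],
  [0,0,0,0,0,0,0.01],
])

```text
time_s: 23.12
tcp_pos: [0.5936, -0.1359, 0.0218]
tcp_rot: [0.0, -3.141, -0.0]
wrist_force: [0.8, 0.1, 0.4]
opening: 0.0251
gripper_force: 30.0
```

>>> play_rows([
  [0,0,0,0,0,-0.0015,0.01],
  [0,0,0,0,0,0,0.01],
])

```text
time_s: 23.38
tcp_pos: [0.5936, -0.136, 0.0203]
tcp_rot: [0.0, -3.141, -0.0]
wrist_force: [-0.9, 0.5, -0.1]
opening: 0.0252
gripper_force: 30.0
```

>>> play_rows([
  [0,0,0,0,0,-0.0015,0.01],
  [0,0,0,0,0,0,0.01],
])

```text
time_s: 23.62
tcp_pos: [0.5936, -0.1359, 0.0188]
tcp_rot: [0.0, -3.141, -0.0]
wrist_force: [0.2, -0.5, -1.4]
opening: 0.0251
gripper_force: 30.0
```

>>> play_rows([
  [0,0,0,0,0,-0.0015,0.01],
  [0,0,0,0,0,0,0.01],
])

```text
time_s: 23.88
tcp_pos: [0.5936, -0.136, 0.0173]
tcp_rot: [0.0, -3.141, -0.0]
wrist_force: [0.9, -0.5, -0.2]
opening: 0.025
gripper_force: 30.0
```

>>> play_rows([
  [0,0,0,0,0,-0.0015,0.01],
  [0,0,0,0,0,0,0.01],
])

```text
time_s: 24.12
tcp_pos: [0.5937, -0.136, 0.0163]
tcp_rot: [-0.0, 3.141, -0.0]
wrist_force: [-0.4, -0.6, 5.2]
opening: 0.0251
gripper_force: 30.0
```

>>> play_rows([
  [0,0,0,0,0,-0.0015,0.01],
  [0,0,0,0,0,0,0.01],
])

```text
time_s: 24.38
tcp_pos: [0.5938, -0.136, 0.0162]
tcp_rot: [-0.0, 3.141, -0.001]
wrist_force: [-5.1, -0.2, 21.1]
opening: 0.0253
gripper_force: 30.0
```

>>> play_rows([
  [0,0,0,0,0,0.0018,0.01],
  [0,0,0,0,0,0,0.04],
  [0,0,0,0,0,0,0.04],
  [0,0,0,0,0,0,0.04],
  [0,0,0,0,0,0.03,0.04],
  [0,0,0,0,0,0.06,0.04],
  [0,0,0,0,0,0.06,0.04],
  [0,0,0,0,0,0.05,0.04],
])

```text
time_s: 25.38
tcp_pos: [0.5937, -0.136, 0.2185]
tcp_rot: [-0.0, 3.141, -0.0]
wrist_force: [0.4, -0.4, 0.0]
opening: 0.0399
gripper_force: 0.0
```

>>> play_rows([
  [0,0,-0.147,-0.0107,0.0562,0,0.045],
  [0,0,-0.147,-0.0107,0.0562,0,0.045],
  [0,0,-0.147,-0.0107,0.0562,0,0.045],
  [0,0,-0.147,-0.0107,0.0562,0,0.045],
  [0,0,-0.147,-0.0107,0.0562,0,0.045],
  [0,0,-0.147,-0.0107,0.0562,0,0.045],
  [0,0,-0.147,-0.0107,0.0562,0,0.045],
  [0,0,-0.147,-0.0107,0.0562,0,0.045],
])

```text
time_s: 26.38
tcp_pos: [0.5075, 0.3154, 0.2161]
tcp_rot: [1.749, 2.61, -0.0]
wrist_force: [0.4, 0.5, 0.8]
opening: 0.0449
gripper_force: 0.0
```

>>> play_rows([
  [0,0,-0.147,-0.0107,0.0562,0,0.045],
  [0,0,0,0,0,0,0.045],
  [0,0,0,0,0,0,0.045],
])

```text
time_s: 26.75
tcp_pos: [0.4971, 0.3693, 0.2158]
tcp_rot: [1.927, 2.48, -0.002]
wrist_force: [0.6, 0.1, 0.2]
opening: 0.0449
gripper_force: 0.0
```

```bash
python3 - <<'E'
from h import *
s=arm.state(); print(s['tcp_pos'],s['tcp_rot'],s['opening']); M=R.from_rotvec(s['tcp_rot']).as_matrix(); print('finger yaw',np.degrees(np.arctan2(M[1,1],M[0,1])))
v=get('wrist'); t=get('scene'); w=get('top')
c=proj(v,(.4975,.3695,.028));print(c)
cv2.imwrite('pics/w9.png',np.vstack([v['img'][80:380],cv2.resize(w['img'][160:245,310:455],(512,300),interpolation=cv2.INTER_CUBIC)]))
E
```

```text
[0.49714101 0.36931442 0.21582476] [ 1.92740331e+00  2.48030114e+00 -1.74854269e-03] 0.04492771113222313
finger yaw 14.299538498364697
[261.35443715 175.16598642]
```

View pics/w9.png

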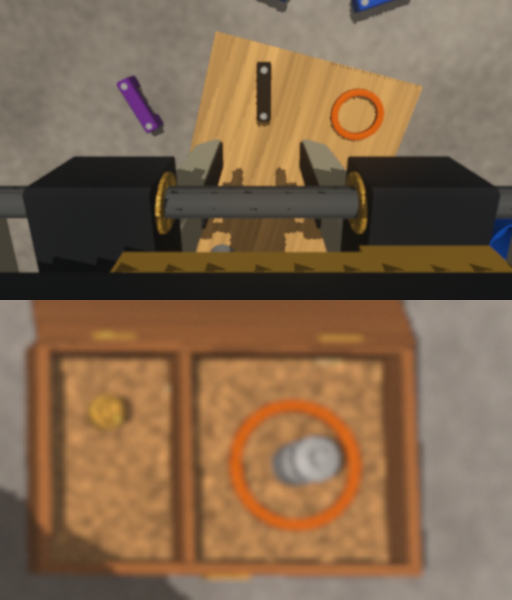

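Handle at (264,173) px in the full image, aligned with the fingers, 3 mm off prediction; in the box, valve and whistle stand fine.

>>> play_rows([
  [0,0,0,0.002,0.0036,-0.05,0.045],
  [0,0,0,0,0,-0.05,0.045],
  [0,0,0,0,0,-0.05,0.045],
  [0,0,0,0,0,-0.035,0.045],
  [0,0,0,0,0,-0.013,0.045],
  [0,0,0,0,0,-0.005,0.045],
  [0,0,0,0,0,0,0.045],
  [0,0,0,0,0,0,0.045],
])

```text
time_s: 27.9
tcp_pos: [0.5, 0.3738, 0.0146]
tcp_rot: [1.929, 2.479, 0.003]
wrist_force: [-0.5, -0.4, -0.3]
opening: 0.0451
gripper_force: 0.0
```

>>> play_rows([
  [0,0,0,0,0,0,0.005],
  [0,0,0,0,0,0,0.005],
  [0,0,0,0,0,0,0.005],
  [0,0,0,0,0,0,0.005],
  [0,0,0,0,0,0,0.005],
  [0,0,0,0,0,0,0.005],
])

```text
time_s: 28.65
tcp_pos: [0.4994, 0.3735, 0.0134]
tcp_rot: [1.93, 2.479, 0.0]
wrist_force: [0.0, 0.3, 4.0]
opening: 0.0175
gripper_force: 30.0
```

>>> play_rows([
  [0,0,0,0,0,0.03,0.005],
  [0,0,0,0,0,0.05,0.005],
  [0,0,0,0,0,0.05,0.005],
  [0,0,-0.028,0.0027,-0.0566,0,0.005],
  [0,0,-0.028,0.0027,-0.0566,0,0.005],
  [0,0,-0.028,0.0027,-0.0566,0,0.005],
  [0,0,-0.028,0.0027,-0.0566,0,0.005],
  [0,0,-0.028,0.0027,-0.0566,0,0.005],
])

```text
time_s: 29.65
tcp_pos: [0.5127, 0.0886, 0.1431]
tcp_rot: [2.099, 2.337, -0.0]
wrist_force: [1.8, -0.2, -1.0]
opening: 0.0175
gripper_force: 30.0
```

>>> play_rows([
  [0,0,-0.028,0.0027,-0.0566,0,0.005],
  [0,0,-0.028,0.0027,-0.0566,0,0.005],
  [0,0,-0.028,0.0027,-0.0566,0,0.005],
  [0,0,-0.028,0.0027,-0.0566,0,0.005],
  [0,0,0,0,0,0,0.005],
  [0,0,0,0,0,0,0.005],
  [0,0,0,0,0,0,0.005],
])

```text
time_s: 30.52
tcp_pos: [0.5237, -0.1344, 0.1431]
tcp_rot: [-2.223, -2.219, -0.0]
wrist_force: [-0.1, -0.4, 0.1]
opening: 0.0174
gripper_force: 30.0
```

```bash
python3 - <<'E'
from h import *
s=arm.state(); print(s['tcp_pos'],s['tcp_rot'],s['opening']); M=R.from_rotvec(s['tcp_rot']).as_matrix(); print('finger yaw',np.degrees(np.arctan2(M[1,1],M[0,1])))
v=get('wrist')
cv2.imwrite('w10.png',v['img'])
H,S,V=cv2.split(cv2.cvtColor(v['img'],cv2.COLOR_BGR2HSV))
print('dark rows at centre col',[(r,int(V[r,261])) for r in range(60,260,8)])
print(proj(v,s['tcp_pos']+np.array([0,.036,.0146])),proj(v,s['tcp_pos']+np.array([0,.036,-.0094])))
E
```

```text
[ 0.52366119 -0.13441005  0.14308442] [-2.22284636e+00 -2.21912064e+00 -2.49047403e-04] 0.017381944662382073
finger yaw -0.0961084446385547
dark rows at centre col [(60, 167), (68, 170), (76, 163), (84, 154), (92, 150), (100, 153), (108, 155), (116, 152), (124, 152), (132, 137), (140, 207), (148, 119), (156, 118), (164, 202), (172, 204), (180, 47), (188, 52), (196, 195), (204, 192), (212, 48), (220, 47), (228, 45), (236, 42), (244, 41), (252, 38)]
[261.6249343  181.18778905] [261.5448623  172.80437457]
```

>>> play_rows([
  [0,0,0,0,-0.0015,-0.04,0.005],
  [0,0,0,0,0,-0.04,0.005],
  [0,0,0,0,0,-0.025,0.005],
  [0,0,0,0,0,-0.009,0.005],
  [0,0,0,0,0,-0.002,0.005],
  [0,0,0,0,0,0,0.005],
])

```text
time_s: 31.32
tcp_pos: [0.5242, -0.1373, 0.028]
tcp_rot: [2.225, 2.217, 0.001]
wrist_force: [-0.9, -0.3, -0.3]
opening: 0.0181
gripper_force: 30.0
```

>>> play_rows([
  [0,0,0,0,0,-0.002,0.005],
  [0,0,0,0,0,0,0.005],
])

```text
time_s: 31.58
tcp_pos: [0.5239, -0.1376, 0.0257]
tcp_rot: [2.225, 2.216, 0.001]
wrist_force: [-0.1, -0.2, -0.6]
opening: 0.0175
gripper_force: 30.0
```

>>> play_rows([
  [0,0,0,0,0,-0.0015,0.005],
  [0,0,0,0,0,0,0.005],
])

```text
time_s: 31.82
tcp_pos: [0.5236, -0.1375, 0.0237]
tcp_rot: [2.226, 2.217, -0.0]
wrist_force: [-0.3, -0.0, 1.0]
opening: 0.0176
gripper_force: 30.0
```

>>> play_rows([
  [0,0,0,0,0,-0.0015,0.005],
  [0,0,0,0,0,0,0.005],
])

```text
time_s: 32.08
tcp_pos: [0.5237, -0.1375, 0.0229]
tcp_rot: [2.226, 2.217, 0.0]
wrist_force: [-1.3, 0.3, 10.8]
opening: 0.0176
gripper_force: 30.0
```

Contact. Ease off, open, rise and clear away.

>>> play_rows([
  [0,0,0,0,0,0.0005,0.005],
  [0,0,0,0,0,0,0.03],
  [0,0,0,0,0,0,0.03],
  [0,0,0,0,0,0,0.03],
  [0,0,0,0,0,0.02,0.03],
  [0,0,0,0,0,0.06,0.03],
  [0,0,0,0,0,0.06,0.03],
  [0,0,0,0,0,0.06,0.03],
])

```text
time_s: 33.08
tcp_pos: [0.5233, -0.1374, 0.2246]
tcp_rot: [-2.226, -2.217, 0.0]
wrist_force: [1.7, -0.3, -0.4]
opening: 0.0298
gripper_force: 0.0
```

>>> play_rows([
  [0,0,0,0,0.06,0.01,0.03],
  [0,0,0,0,0.06,0.01,0.03],
  [0,0,0,0,0.06,0,0.03],
  [0,0,0,0,0.06,0,0.03],
  [0,0,0,0,0.06,0,0.03],
  [0,0,0,0,0,0,0.03],
  [0,0,0,0,0,0,0.03],
  [0,0,0,0,0,0,0.03],
])

```text
time_s: 34.08
tcp_pos: [0.5237, 0.1608, 0.2427]
tcp_rot: [2.228, 2.214, -0.001]
wrist_force: [0.5, -0.3, -1.1]
opening: 0.0298
gripper_force: 0.0
```

```bash
python3 - <<'E'
from h import *
t=get('scene'); w=get('top')
cv2.imwrite('pics/w11.png',np.vstack([cv2.resize(t['img'][115:205,140:284],(480,300),interpolation=cv2.INTER_CUBIC),cv2.resize(w['img'][155:245,305:449],(480,300),interpolation=cv2.INTER_CUBIC)]))
E
```

```text
(no output)
```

View pics/w11.png

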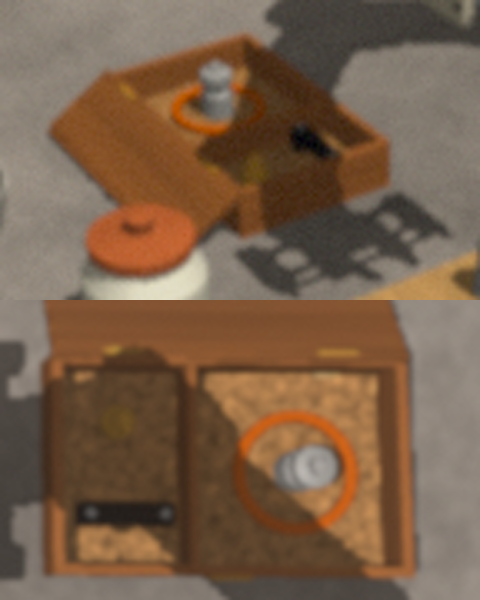

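Everything is in place: whistle (315,467) inside the ring, valve (117,422), and handle (125,513) flat in the narrower bay.

```bash
python3 -c "
from plant import job
print(job.finish_job())"
```

```text
the job is handed in; nothing more can be done
None
```

The job is handed in, with no verdict returned: the last pictures show the gasket flat in the square bay with the whistle upright inside it, and the valve and black handle standing side by side in the narrower bay; the arm never touched the small ring, shaker or pickle jar.

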